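# Bring the sample slider to its pin stop

## Task

On the measuring rail, bring the sample slider up against the stop that carries the upright ball-headed pin. The slider is held by friction: with the fingertips, first press down the pad in its middle to free it, then, keeping the pad down, gently push it along the rail until it touches that stop, and let the pad come up again. Never force the slider along with its pad up, do not touch the sample dish, pick nothing up and leave the other things where they are.

Things in the scene. Friction and masses are not known exactly. Their poses are not given: they have to be found in the camera images.
- rail: Measuring rail lying on the table: an aluminium bar 460 mm long on a dark strip 480 x 50 mm with black end feet, fixed to the table. Origin at the middle of its underside; its y axis runs along the rail, its x axis points across it, away from the robot, z up. It may be turned by up to about 0.3 rad.
- carriage: Grey block of the slider, 110 mm along the rail (y) by 72 mm across (x), upper face 48 mm above the table; it cannot be lifted off. Axes parallel to the rail's; origin at the block's middle, at table height. In its upper face is a central well, 56 mm along by 48 mm across, whose floor is the release pad. An arm on the far side (+x) carries the dish. About 0.4 kg.
- carriage_mid (a point): Point at the middle of the slider, at the height of the block's upper face (48 mm above the table).
- pad_top (a point): Middle of the upper face of the release pad, a black ribbed rubber plate 54 mm along the rail by 46 mm across, on the floor of the well. Up, it lies 40 mm above the table, 8 mm below the block's upper face; it moves straight down by up to 8 mm.
- pad (a joint): Travel of the release pad, m: 0 up (friction hold on), 0.008 fully pressed. A spring pushes it up: about 8 N to start it, 10 N at 5 mm, 11 N at full depth. The hold is off once it is 1 mm down or more; press it at least 4 mm to be sure.
- slider (a joint): Position of the slider along the rail, m: 0 at the rail's middle, growing along the rail's +y. With the pad up, friction holds it against about 5 N; with the pad down about 1 N moves it, by the fingertips' friction on the pad or by a push on the end wall of the well.
- sample_dish: Shallow clear round dish with a sample, 57 mm across, fixed on the slider's arm 85 mm from the slider's middle on the far side (+x of the carriage), its foot 31 mm and rim 43 mm above the table. Not to be touched. Origin at the middle of its underside.
- pin_stop_mid (a point): The stop to go to, at either end of the rail: a steel block clamped on it, 24 mm along the rail, 56 mm across, upper face 44 mm above the table, with an upright steel pin whose ball head reaches 103 mm. The point is on the block's middle, 48 mm above the table. The slider touches the block when this point is 67 mm from carriage_mid.
- plain_stop_mid (a point): The other stop: the same steel block without a pin, on the opposite side of the slider; point as for the pin stop. Not the one wanted.
- loupe: Loose black loupe, 42 mm across and 42 mm tall, standing near the rail; to be left alone. Origin at its foot.
- eraser: Loose eraser in a sleeve, 21 x 42 x 13 mm, lying near the rail; to be left alone. Origin at its underside.
- weight: Loose felt-covered weight, 34 x 56 x 23 mm, beyond the rail; to be left alone. Origin at its underside.
- tube: Loose capped sample tube, 22 mm across and 69 mm tall, standing beyond the rail; to be left alone. Origin at its foot.

How it is judged:
On the way, in this order (a step that is already met when the one before it is completed fails the run):
1. the release pad is pressed down (at least 3 mm) while the slider still stands within 15 mm of its start (value of joint pad above 0.003 m and distance of carriage from where it was at the start of the episode below 0.015 m), for 0.1 s.
2. the slider reaches the pin stop (within 4 mm) with the pad still held down (value of joint pad above 0.002 m and horizontal distance between carriage_mid and pin_stop_mid below 0.071 m), for 0.1 s.
At the end, for the whole second after the job is handed in: The slider stands still against the pin stop (gap at most 4 mm) with its release pad up (horizontal distance between carriage_mid and pin_stop_mid below 0.071 m and value of joint pad below 0.001 m and velocity of joint slider between -0.005 and 0.005 m/s); the robot touches nothing.
It fails at once if the slider is forced along (faster than 20 mm/s) while its pad is up (less than 0.7 mm down) (value of joint pad below 0.0007 m and (velocity of joint slider above 0.02 m/s or velocity of joint slider below -0.02 m/s)).
It fails at once if the fingers press on the slider with more than 40 N (contact force between the fingers and carriage above 40 N).
It fails at once if the sample dish is touched (contact force between the arm and sample_dish above 0.5 N).
It fails at once if the sample dish is touched by the fingers (contact force between the fingers and sample_dish above 0.5 N).
It fails at once if a loose bystander is lifted, carried or shifted by more than 15 mm (distance of any of loupe, eraser, weight, tube from where it was at the start of the episode above 0.015 m).
It also fails if it takes over 38 s, if anything falls off the work surface, if the arm or the gripper's body presses on something with over 40 N, if the wrist force passes 120 N, or if a joint passes its speed limit or range.

## Robot

A 6-joint arm with a two-finger parallel gripper is mounted at the origin on a cart in front of the work surface, level with it; the furniture and walls round the work are solid. World frame = base frame: x ahead of the robot, y to its left, z up, the work surface at z = 0. Lengths are in m, angles in rad, forces in N, time in s.
With the tool pointing down it reaches from about 0.25 to 0.775 m from the base axis. Payload 4 kg.
Tool frame: the origin (TCP) lies on the centre line of the jaws, within the pads' length; the fingertips stand 17 mm ahead of it and the grasp point (between the pads) lies 2 mm behind it (ctrl.tcp_to_tips is the distance from the TCP to the fingertips, in m); z points along the fingers, y is the line along which they close (so a half turn about z gives the same grasp; the last joint's range is limited). The gripper opens to 94 mm and grips with 3 to 60 N. Pads are 16 mm wide; open, the fingers measure 119 mm over their backs; the gripper's body (75 mm by 177 mm) begins 78 mm behind the grasp point.
Start: joints at [1.237, 0.087, 1.371, -0, 1.684, -0.103], TCP at [0.126, 0.535, 0.223] pointing down, gripper open.
Joint ranges: [-3.1, 3.1], [-0.76, 2.03], [0.27, 2.55], [-1.08, 4.22], [0.17, 2.65], [-2.57, 2.57]. Speed limits (rad/s): [2.79, 2.79, 3.14, 3.14, 3.14, 3.14].

## Interface

Orientations are given as a rotation vector (axis times angle).
In Python, from workcell import ctrl gives the robot as it stands. Calls block until the motion is done:
- ctrl.movep(position, orientation): joint-space move of the TCP to a pose.
- ctrl.move_linear(position, rate=0.15, ori=None, threshold=None): straight line of the TCP; ori=None keeps the orientation; rate is the mean speed in m/s. With threshold (N) it stops when the force on the tool has changed by that much, and returns True; else False.
- ctrl.move_joints(angles): joint-space move.
- ctrl.gripper_to(opening, strength=None): finger opening in m; strength is the grip in N (None keeps the last); returns when the fingers have stopped.
- ctrl.wait(seconds).
- ctrl.solve_ik(position, orientation): joint angles nearest the present ones, or None.
- ctrl.get_state(): the state.
- ctrl.snapshot(name): name is "side" or "top" or "wrist"; returns a dict with "frame" (384x512x3 uint8, red, green, blue), "K" (3x3 intrinsics, pixels), "k1" (the pictures are not rectified: a ray, as slopes to the right and down, at radius r is drawn at 1 + k1 r^2 times it, then the intrinsics apply), "eye" and "attitude" of the camera in the world; the wrist camera has in their place "hand_eye" (4x4, takes a point from camera to tool coordinates, whose origin is the TCP and whose axes are the flange's). Camera axes: x right, y down, z forward; pixel columns grow to the right and rows downward; lengths in m; the calibration is good to about 2 mm. A picture is of the moment at which its call begins: read the wrist's pose just before it. There is no depth.
A pose or a line that the arm cannot do raises ctrl.IKError and nothing moves.
- ctrl.close_job(): hands the job in; it is judged then, once.
The state is a dict: "t": time; "joint_positions": joint angles; "joint_velocities": joint speeds; "joint_torque": joint torques, N m; "ee_pos": TCP position; "ee_rot": TCP orientation; "force": force on the tool from outside, world axes, zero at the start; "wrist_torque": the same for the moment, N m; "width": finger opening in m; "grasp_force": force on a finger pad.
Only numpy, scipy, OpenCV 4.12 (cv2) and the standard library are available. Lean on these libraries where they do the work, as an engineer would, in place of code of your own. Each camera call takes 0.05 s, during which the arm holds its last target. There are 200 camera calls.

## Working session

There is one attempt and no reset: what is moved stays moved. The work goes in short steps, each a Python script; the robot and the scene stay as the last script left them, time stands still between calls to the robot, and variables do not carry over. Pictures are saved under pics/ and viewed, at most 10 in all, crops included, and the job is handed in when it is done.

```bash
mkdir -p pics; ls; cat > h.py <<'E'
import numpy as np, cv2, pickle
from scipy.spatial.transform import Rotation as R
from workcell import ctrl
def att(a):
    a=np.array(a,float)
    return a if a.shape==(3,3) else (R.from_rotvec(a).as_matrix() if a.size==3 else R.from_quat(a).as_matrix())
def snap(n):
    s=ctrl.get_state(); d=ctrl.snapshot(n)
    if n=='wrist':
        T=np.eye(4);T[:3,:3]=att(s['ee_rot']);T[:3,3]=s['ee_pos'];T=T@np.array(d['hand_eye'])
        d['eye']=T[:3,3];d['attitude']=T[:3,:3]
    pickle.dump(d,open(n+'.pkl','wb'));return d
def pix2w(d,uv,z):
    K=np.array(d['K']);k=d['k1']
    p=cv2.undistortPoints(np.array([[uv]],float),K,np.array([k,0,0,0.]))[0,0]
    v=att(d['attitude'])@np.array([p[0],p[1],1]);e=np.array(d['eye'])
    return e+v*(z-e[2])/v[2]
def proj(d,P):
    A=att(d['attitude']);c=A.T@(np.array(P)-d['eye']);x,y=c[:2]/c[2];f=1+d['k1']*(x*x+y*y)
    K=np.array(d['K']);return (K@[x*f,y*f,1])[:2]
E
python3 - <<'E'
from h import *
for n in('top','side','wrist'):
    d=snap(n);print(n,d['K'],d['k1'],d['eye'],d['attitude'])
    cv2.imwrite(f'pics/{n}0.png',cv2.resize(d['frame'][:,:,::-1],(800,600),interpolation=cv2.INTER_CUBIC))
print(ctrl.get_state())
E
```

```text
pics
top [[435.35285468   0.         248.79598487]
 [  0.         435.35285468 191.5745276 ]
 [  0.           0.           1.        ]] -0.01896961322652447 [ 0.47597036 -0.0184942   1.12332858] [-2.1993392   2.22020172 -0.07153216]
side [[380.2633345    0.         252.42521783]
 [  0.         380.2633345  196.67470979]
 [  0.           0.           1.        ]] -0.01600290933367799 [ 0.26968703 -0.70965506  0.51939371] [-2.10515803  0.37819338 -0.18757092]
wrist [[267.11798595   0.         252.31716793]
 [  0.         267.11798595 193.09800846]
 [  0.           0.           1.        ]] -0.05137140427797736 [0.05509856 0.55182068 0.38483044] [[ 0.2295118   0.94280139  0.24176407]
 [ 0.97330233 -0.22164667 -0.05962666]
 [-0.00262989  0.24899456 -0.96850131]]
{'t': 0.15, 'joint_positions': array([ 1.23690664e+00,  8.77806219e-02,  1.37188055e+00, -1.19817985e-05,
        1.68359006e+00, -1.03108733e-01]), 'joint_velocities': array([-0.00222468, -0.00126493, -0.0037177 , -0.00209169, -0.00065008,
        0.0014144 ]), 'joint_torque': array([ 1.64948357e-03, -3.40641689e+01, -3.02794075e+01,  7.19226175e-02,
        3.04502004e-02, -9.00842724e-05]), 'ee_pos': array([0.12569242, 0.53505082, 0.22158901]), 'ee_rot': array([-3.61667849e-01, -3.12035390e+00,  2.54712874e-03]), 'force': array([ 0.62012809, -0.06861294,  0.42581058]), 'wrist_torque': array([0.04522922, 0.00824305, 0.02410285]), 'grasp_force': 0.0, 'width': 0.09389368740526917}
```

View pics/top0.png

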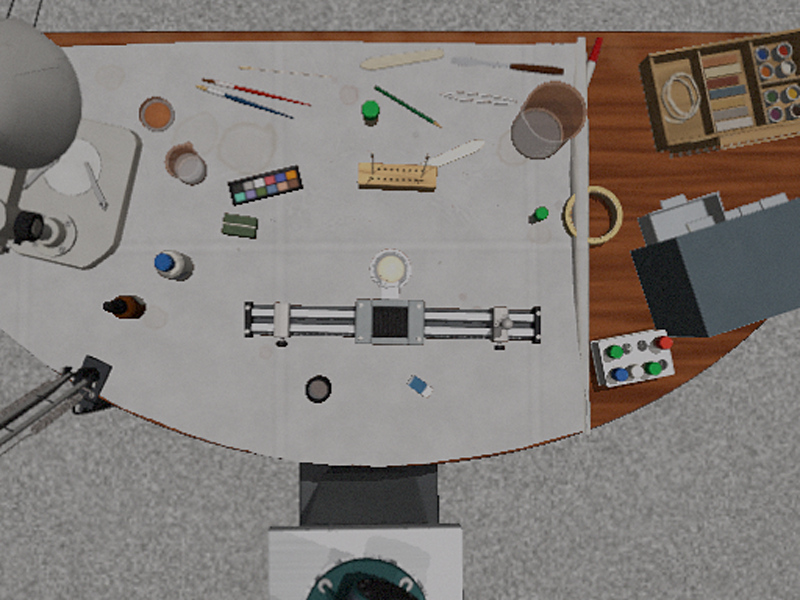

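View pics/side0.png

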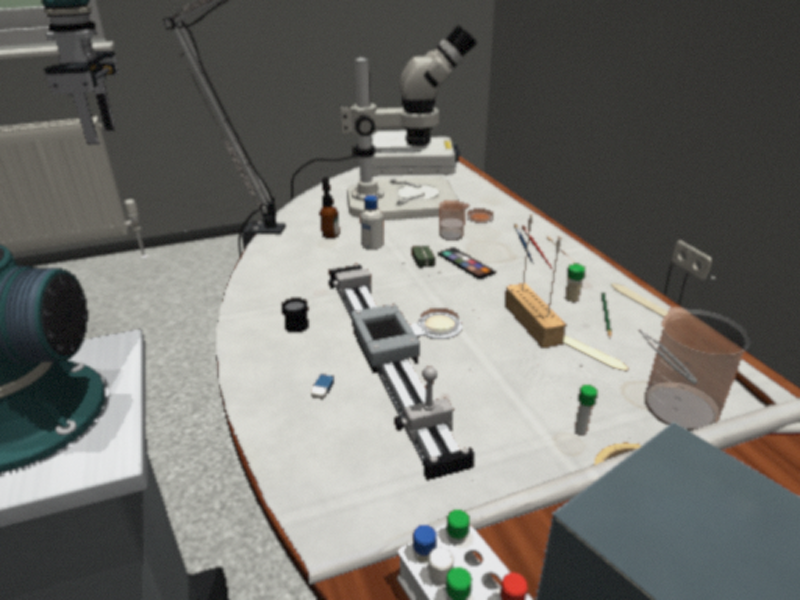

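The top view shows the rail from (247,320) to (540,324), the slider at about (390,321) and the dish at (391,268). The ball-headed pin stop is on the right, at about (503,323), which is the −y side; the side view confirms the pin there. I'll enlarge the rail to read it more closely.

```bash
python3 - <<'E'
from h import *
d=pickle.load(open('top.pkl','rb'));f=d['frame'][175:235,150:350,::-1]
cv2.imwrite('pics/topc.png',cv2.resize(f,None,fx=4,fy=4,interpolation=cv2.INTER_CUBIC))
d=pickle.load(open('side.pkl','rb'));f=d['frame'][160:310,195:320,::-1]
cv2.imwrite('pics/sidec.png',cv2.resize(f,None,fx=4,fy=4,interpolation=cv2.INTER_CUBIC))
E
```

```text
(no output)
```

View pics/topc.png

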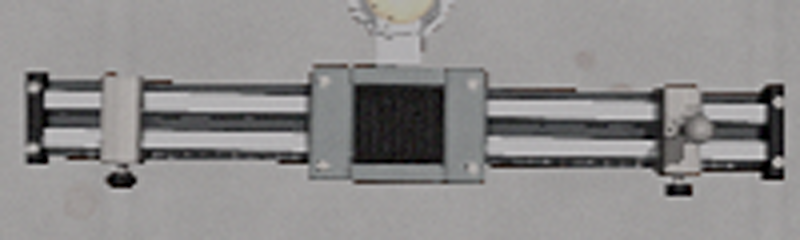

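View pics/sidec.png

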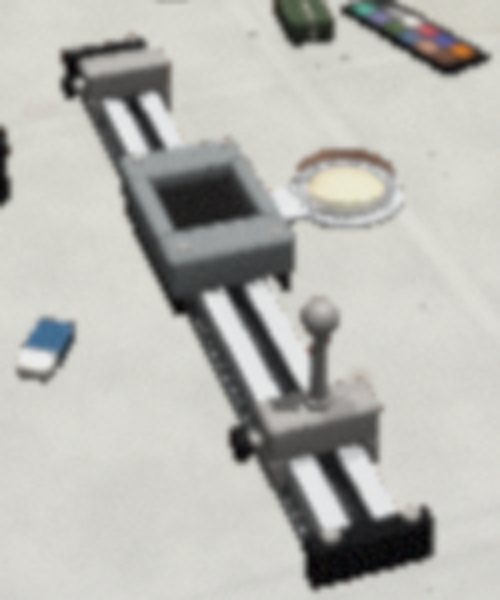

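The top crop shows these pixel positions:
- **Block corners:** (310,67), (488,69), (484,182), (309,180).
- **Pad centre:** about (399,124).
- **Pin stop block:** about (662–700, 87–174).
- **Plain stop:** about (102–142, 75–163).

I'll compute positions and check them against the known sizes and the side view.

```bash
python3 - <<'E'
from h import *
d=pickle.load(open('top.pkl','rb'));s=pickle.load(open('side.pkl','rb'))
w=lambda c,z:pix2w(d,(150+(c[0]+.5)/4-.5,175+(c[1]+.5)/4-.5),z)
C=[w(c,.048) for c in((310,67),(488,69),(484,182),(309,180))]
P=[w(c,.040) for c in((354,85),(445,87),(443,163),(353,162))]
S=[w(c,.044) for c in((666,88),(700,87),(697,174),(662,173))]
L=[w(c,.044) for c in((104,75),(142,76),(139,163),(102,163))]
for n,q in zip('CPSL',(C,P,S,L)):
    print(n,np.mean(q,0).round(4),[round(float(np.linalg.norm(q[i]-q[(i+1)%4])),4) for i in range(4)])
c,p,l=[np.mean(q,0) for q in(C,S,L)]
e=(l-p)[:2];e/=np.linalg.norm(e);print('axis',e,'yaw',np.arctan2(-e[0],e[1]),'gap',np.linalg.norm((c-p)[:2])-.067)
for X in C+S: print(((proj(s,X)-[195,160])*4+1.5).round(1))
E
```

```text
C [ 0.4876 -0.042   0.048 ] [0.1101, 0.0699, 0.1079, 0.0697]
P [ 0.4878 -0.0428  0.04  ] [0.0567, 0.0473, 0.0559, 0.0479]
S [ 0.4822 -0.2184  0.044 ] [0.0213, 0.0541, 0.0219, 0.0529]
L [0.4925 0.1285 0.044 ] [0.0235, 0.0538, 0.0228, 0.0544]
axis [0.02976322 0.99955698] yaw -0.029767616448474164 gap 0.10946024559960754
[232.2 133. ]
[298.7 234.8]
[172.1 259.4]
[118.3 155. ]
[361.9 374.6]
[381.5 402.7]
[270.2 427.5]
[255.  396.9]
```

The sizes and side-view reprojection agree to within a few mm. The gap to the pin stop is about 109 mm. I'll retract, close the gripper, go above the pad and check with the wrist camera.

```bash
python3 - <<'E'
from h import *
ori=(R.from_euler('z',-.0298)*R.from_rotvec([0,np.pi,0])).as_rotvec()
ctrl.gripper_to(0.0,10)
ctrl.move_linear([.09,.37,.25],rate=.25)
ctrl.movep([.40,-.03,.22],ori)
ctrl.move_linear([.4877,-.0424,.14],rate=.2,ori=ori)
ctrl.wait(.3)
st=ctrl.get_state();print(st['t'],st['ee_pos'],st['ee_rot'],st['force'],st['width'],ctrl.tcp_to_tips)
d=snap('wrist');
img=cv2.resize(d['frame'][:,:,::-1],None,fx=1.5,fy=1.5,interpolation=cv2.INTER_CUBIC)
e=np.array([.0298,.9996,0]);n=np.array([.9996,-.0298,0])
for a,b in((1,1),(1,-1),(-1,-1),(-1,1)):
    q=proj(d,np.array([.4877,-.0424,.048])+a*.055*e+b*.036*n)*1.5; cv2.circle(img,tuple(int(x) for x in q),3,(0,0,255),-1)
    q=proj(d,np.array([.4877,-.0424,.048])+a*.028*e+b*.024*n)*1.5; cv2.circle(img,tuple(int(x) for x in q),3,(0,255,0),-1)
cv2.imwrite('pics/w1.png',img)
E
```

```text
5.2917 [ 0.48778506 -0.04239689  0.14106056] [ 4.67954503e-02  3.13927198e+00 -5.00451865e-04] [-0.41826034 -0.49644677  0.07723755] 0.0002878627089438467 0.017
```

View pics/w1.png

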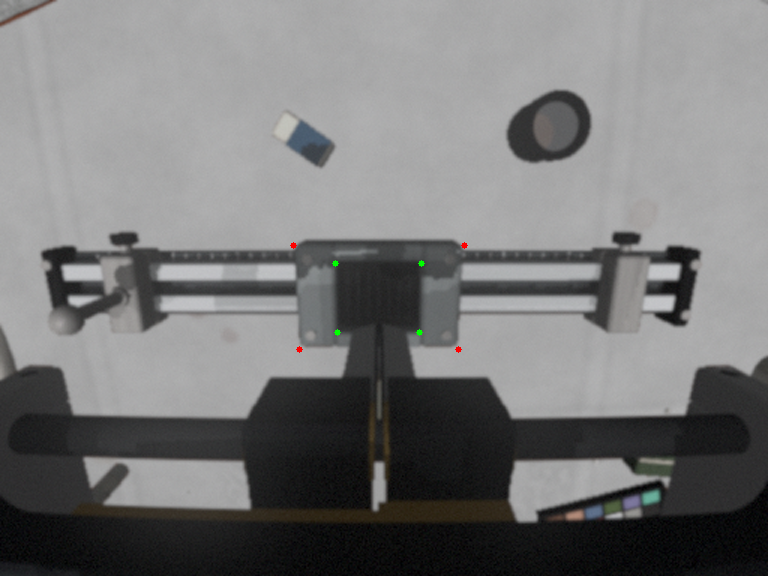

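The wrist view matches the prediction: the well (about 336–422, 262–332) lines up with the green marks, and the fingertips sit over the pad. I'll press down now.

```bash
python3 - <<'E'
from h import *
def pr(m):
    st=ctrl.get_state();print(m,round(st['t'],2),st['ee_pos'].round(4),st['force'].round(2))
x,y=.4877,-.0424
ctrl.move_linear([x,y,.066],rate=.06);ctrl.wait(.2);pr('above')
print(ctrl.move_linear([x,y,.050],rate=.012,threshold=5));pr('contact')
z=ctrl.get_state()['ee_pos'][2]
for i in range(6):
    st=ctrl.get_state()
    if st['ee_pos'][2]<.0522 or st['force'][2]>14: break
    z-=.001;ctrl.move_linear([x,y,z],rate=.01);ctrl.wait(.1);pr(i)
E
```

```text
above 6.92 [ 0.4879 -0.0424  0.0664] [-0.4   0.14  0.44]
True
contact 7.74 [ 0.4877 -0.0424  0.0573] [-0.61 -0.46  4.11]
0 8.09 [ 0.4878 -0.0424  0.0572] [-2.25 -0.29  6.45]
1 8.44 [ 0.4878 -0.0424  0.0567] [-2.64  0.41  8.31]
2 8.79 [ 0.4878 -0.0424  0.0558] [-2.61  0.42  8.69]
3 9.14 [ 0.4879 -0.0424  0.0549] [-3.49  0.58  8.23]
4 9.49 [ 0.4878 -0.0424  0.0539] [-3.57  0.96  9.76]
5 9.84 [ 0.4879 -0.0424  0.053 ] [-4.1   1.24 10.35]
```

```bash
python3 - <<'E'
from h import *
def pr(m):
    st=ctrl.get_state();print(m,round(st['t'],2),st['ee_pos'].round(4),st['force'].round(2))
p0=np.array([.4877,-.0424,.0501]);e=np.array([.02976,.99956,0])
ctrl.move_linear(p0,rate=.01);ctrl.wait(.2);pr('pressed')
for s in(.03,.06,.09):
    h=ctrl.move_linear(p0-s*e,rate=.03,threshold=7);pr((s,h))
    if h: break
d=snap('wrist');cv2.imwrite('pics/w2.png',cv2.resize(d['frame'][:,:,::-1],None,fx=1.5,fy=1.5,interpolation=cv2.INTER_CUBIC))
E
```

```text
pressed 10.31 [ 0.4879 -0.0425  0.0519] [-2.77  0.84  9.96]
(0.03, False) 11.46 [ 0.487  -0.0728  0.052 ] [-2.73  0.46  9.87]
(0.06, False) 12.61 [ 0.4861 -0.1029  0.052 ] [-3.49 -0.35  9.48]
(0.09, False) 13.76 [ 0.4853 -0.133   0.0521] [-3.94 -0.7  10.07]
```

View pics/w2.png

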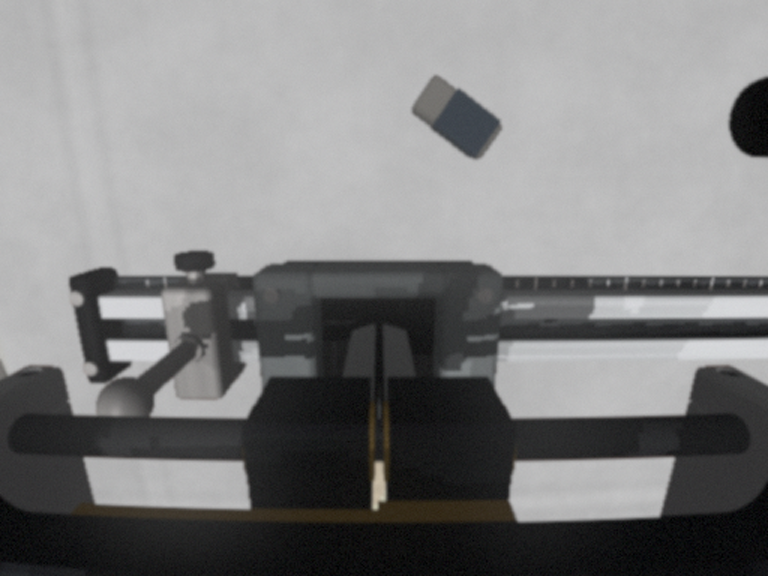

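The slider has followed: its left edge is at about x=255, the pin stop at 165–238 and the ball at (125,400), clear of the gripper. I'll do the last stretch slowly, with a force stop.

```bash
python3 - <<'E'
from h import *
def pr(m):
    st=ctrl.get_state();print(m,round(st['t'],2),st['ee_pos'].round(4),st['force'].round(2))
p0=np.array([.4877,-.0424,.0501]);e=np.array([.02976,.99956,0])
h=ctrl.move_linear(p0-.105*e,rate=.02,threshold=4);pr(h)
if not h: h=ctrl.move_linear(p0-.118*e,rate=.01,threshold=3.5);pr(h)
ctrl.wait(.3);pr('hold')
d=snap('wrist');cv2.imwrite('pics/w3.png',cv2.resize(d['frame'][:,:,::-1],None,fx=1.5,fy=1.5,interpolation=cv2.INTER_CUBIC))
d=snap('side');cv2.imwrite('pics/s3.png',cv2.resize(d['frame'][190:310,220:340,::-1],None,fx=5,fy=5,interpolation=cv2.INTER_CUBIC))
E
```

```text
False 14.71 [ 0.4848 -0.1481  0.0521] [-3.8   0.27 10.19]
True 15.42 [ 0.4846 -0.1527  0.0528] [-1.92  2.37  9.34]
hold 15.72 [ 0.4846 -0.1527  0.0533] [-3.27  0.94  9.3 ]
```

View pics/w3.png

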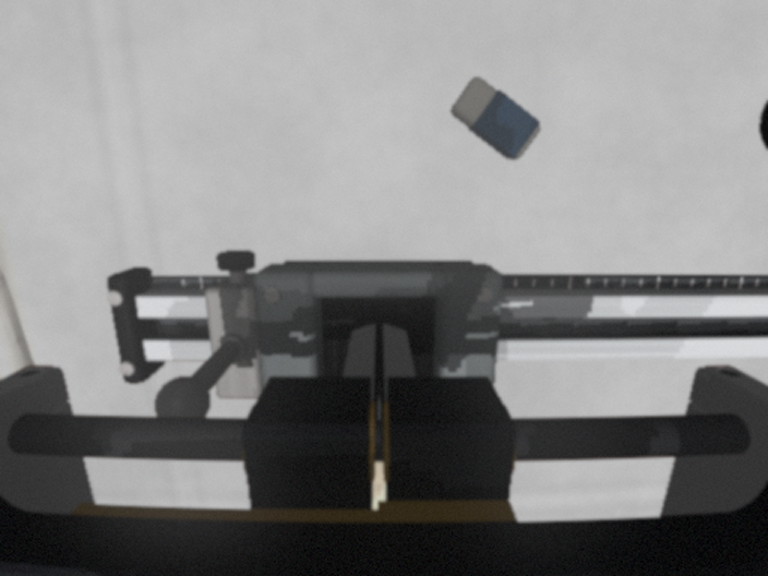

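View pics/s3.png

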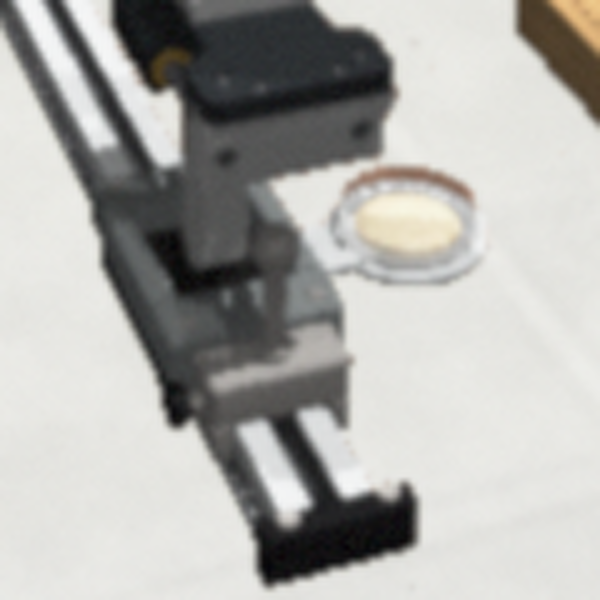

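Both views show the slider against the pin stop, with no visible gap. I'll confirm with a short extra push, pad kept down, then lift straight up.

```bash
python3 - <<'E'
from h import *
def pr(m):
    st=ctrl.get_state();print(m,round(st['t'],2),st['ee_pos'].round(4),st['force'].round(2))
p=ctrl.get_state()['ee_pos'];e=np.array([.02976,.99956,0])
a=np.array([p[0],p[1],.0505])
ctrl.move_linear(a,rate=.01);pr('down')
h=ctrl.move_linear(a-.005*e,rate=.01,threshold=5);pr(h);ctrl.wait(.3);pr('hold')
b=ctrl.get_state()['ee_pos']
ctrl.move_linear([b[0],b[1],.064],rate=.02);pr('up')
ctrl.move_linear([b[0],b[1],.15],rate=.1);ctrl.wait(.3);pr('clear')
d=snap('wrist');cv2.imwrite('pics/w4.png',cv2.resize(d['frame'][:,:,::-1],None,fx=1.5,fy=1.5,interpolation=cv2.INTER_CUBIC))
E
```

```text
down 16.07 [ 0.4847 -0.1527  0.0523] [-2.85  3.23  8.76]
True 16.41 [ 0.4846 -0.1528  0.0529] [-2.55  1.19  9.6 ]
hold 16.71 [ 0.4847 -0.1528  0.0535] [-2.13  1.25  9.11]
up 17.48 [ 0.4845 -0.1527  0.0636] [ 0.37 -0.75 -0.45]
clear 18.79 [ 0.4845 -0.1527  0.1495] [-0.1   0.19  0.25]
```

View pics/w4.png

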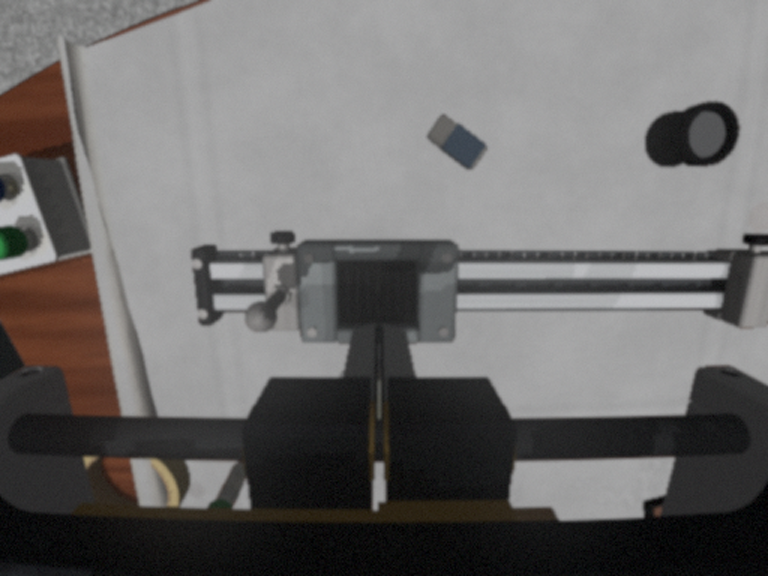

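```bash
python3 - <<'E'
from h import *
d=pickle.load(open('wrist.pkl','rb'))
cv2.imwrite('pics/w4c.png',cv2.convertScaleAbs(cv2.resize(d['frame'][150:240,125:215,::-1],None,fx=6.6,fy=6.6,interpolation=cv2.INTER_CUBIC),alpha=1.6))
w=lambda c,z:pix2w(d,(125+(c[0]+.5)/6.6-.5,150+(c[1]+.5)/6.6-.5),z)
print([ (x,w((x,250),.044)[1].round(4),w((x,250),.048)[1].round(4)) for x in range(310,520,20)])
E
```

```text
[(310, np.float64(-0.2357), np.float64(-0.2344)), (330, np.float64(-0.2325), np.float64(-0.2313)), (350, np.float64(-0.2294), np.float64(-0.2282)), (370, np.float64(-0.2262), np.float64(-0.2251)), (390, np.float64(-0.223), np.float64(-0.222)), (410, np.float64(-0.2199), np.float64(-0.2189)), (430, np.float64(-0.2167), np.float64(-0.2158)), (450, np.float64(-0.2136), np.float64(-0.2127)), (470, np.float64(-0.2104), np.float64(-0.2096)), (490, np.float64(-0.2073), np.float64(-0.2065)), (510, np.float64(-0.2042), np.float64(-0.2034))]
```

View pics/w4c.png

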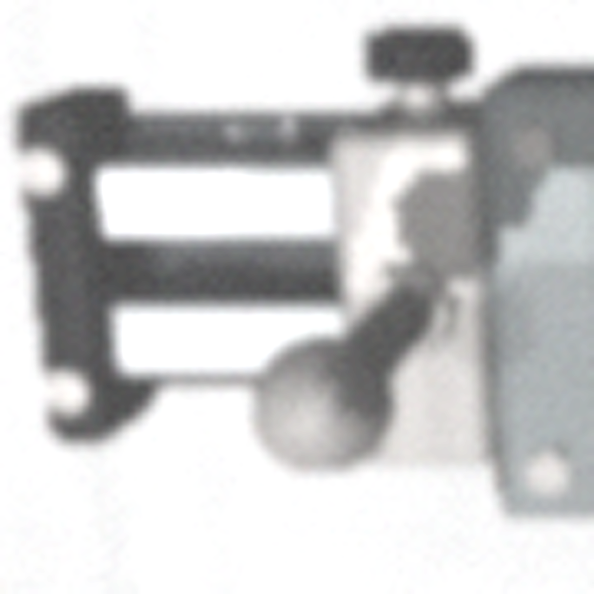

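The enlarged crop shows the stop's top face from x≈340 to 488, about 23.5 mm of its 24 mm. It meets the slider directly with no gap, and the black pad is up.

```bash
python3 -c "
from workcell import ctrl
print(ctrl.close_job())"
```

```text
the job is handed in; nothing more can be done
None
```

The slider stands against the pin stop with its release pad up, the arm is clear of everything, and the job was handed in at about 19 s; no verdict came back.

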